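# Run a batch of snack tins through the date coder

## Task

Date-code this batch of snack tins: turn the air valve fully open, stand every tin from the steel tray upright on the white shuttle plate, then take the red selector lever from park through its zigzag gate to the far end, so that the plate carries the tins under the coding head, and leave it at the far end for two full seconds. Bring the lever back through the gate to park, stand all the tins upright on the floor of the turquoise crate and turn the air valve fully shut. The valve must be open before the lever leaves park and stay open until the lever is back in park; leave the bottle, the bowl of nuts and the scoop where they are.

Things in the scene. Friction and masses are not known exactly. Their poses are not given: they have to be found in the camera images.
- tin0: Round snack tin, kraft-brown side and orange-yellow lid, 50 mm diameter, 36 mm high, about 0.12 kg. All alike; two or three of them are present. Origin at the centre of its underside, z up when upright.
- tin1: Round snack tin, kraft-brown side and orange-yellow lid, 50 mm diameter, 36 mm high, about 0.12 kg. All alike; two or three of them are present. Origin at the centre of its underside, z up when upright.
- tin2: Round snack tin, kraft-brown side and orange-yellow lid, 50 mm diameter, 36 mm high, about 0.12 kg. All alike; two or three of them are present. Origin at the centre of its underside, z up when upright.
- tray: Fixed dark steel tray that the tins start in, 165 (its x) by 220 (its y) mm outside, rim 12 mm high and 4 mm thick, floor 4 mm thick. Origin at the centre of its underside, on the table.
- crate: Fixed turquoise open crate for the finished tins, 165 (its x) by 220 (its y) mm outside, 42 mm high, walls and floor 5 mm thick. Origin at the centre of its underside, on the table. It and the tray may have changed places.
- station: Fixed date-coding station. Origin on the table under the centre of the shuttle plate's home position. The plate slides along the station's +x. A white bridge with the coding head crosses above, centred 171 mm along +x: 70 mm in x, 296 mm in y, from 78 mm (its black print heads) to 122 mm above the table, on two legs at y = -140 and +140 mm.
- shuttle_top (a point): Centre of the top face of the white shuttle plate, 24 mm above the table; axes as the station's. The plate is 130 mm (x) by 240 mm (y) outside, with a steel rim 6 mm high and 4 mm thick; three blue spots, 56 mm across, at y = -75, 0, +75 mm show where tins stand well (a guide only). It cannot be pushed by itself: it follows the lever.
- shuttle (a joint): Travel of the shuttle plate along the station's +x in m, 0 at home; always 1.9 times lever_run, so 0.171 under the coding head.
- console: Fixed selector console, a grey box 134 mm (x) by 76 mm (y) with an aluminium gate plate whose top is 74 mm above the table; the lever's stem (10 mm) stands in a 14 mm wide zigzag slot. Origin on the table under the box's centre. Park is at x = -45, y = -13 mm from it. The lever does not tilt: it slides along the console's x (lever_run) and y (lever_shift). It stays where it is left and moves with 2 to 6 N.
- lever_knob (a point): Middle of the lever's red upright cylindrical knob, 26 mm diameter and 42 mm tall (98 to 140 mm above the table).
- lever_run (a joint): Lever travel along the console's +x in m: 0 park, 0.090 far end. The slot: from park along +x to run 0.030, across +y to shift 0.026, along +x to run 0.060, across -y back to shift 0, along +x to run 0.090, the far end.
- lever_shift (a joint): Lever travel along the console's +y in m: 0 first lane (park and far end), 0.026 second lane.
- valve_base: Fixed brass air ball valve, 70 by 50 mm and 50 mm high, with a short steel pipe out of its +x side. Origin on the table under the handle's vertical pivot axis. It and the console may have changed places.
- valve_grip (a point): Middle of the upright round blue grip at the end of the valve's flat handle: 20 mm diameter, 36 mm tall (78 to 114 mm above the table), 75 mm from the pivot axis; the flat handle bar lies at 72 to 78 mm. Turning takes about 2 N there and it stays where it is left.
- valve (a joint): Angle of the valve handle in rad: 0 shut (handle along valve_base's -y), 1.571 fully open (handle along valve_base's -x, in line with the pipe); opening turns it clockwise seen from above. It may start slightly off shut.
- sanitiser: Bystander: white bottle with blue cap, 60 mm diameter, 130 mm tall; origin at the centre of its underside.
- bowl: Bystander: steel bowl of nuts, 104 mm across, 50 mm high; origin at the centre of its underside.
- scoop: Bystander: steel scoop with black handle, 190 mm long; origin under the centre of its pan.

How it is judged:
By the outcome, as a careful person would: the job done as asked, in the order asked, and still so for the second after the job is handed in, with the robot touching nothing.
Of tin0, tin1, tin2 only 2 to 3 are there at a start; the rules pass over those that are not, and their reading is None.
At some moment in a run one of tin0, tin1, tin2 may be knocked a few centimetres aside while the robot is not near it.
It also fails if it takes over 210 s, if anything falls off the work surface, if the arm or the gripper's body presses on something with over 40 N, if the wrist force passes 120 N, or if a joint passes its speed limit or range.

## Robot

A 6-joint arm with a two-finger parallel gripper is mounted at the origin on the work surface. World frame = base frame: x ahead of the robot, y to its left, z up, the work surface at z = 0. Lengths are in m, angles in rad, forces in N, time in s.
With the tool pointing down it reaches from about 0.275 to 1 m from the base axis. Payload 8.4 kg.
Tool frame: the origin (TCP) lies on the centre line of the jaws, within the pads' length; the fingertips stand 17 mm ahead of it and the grasp point (between the pads) lies 2 mm behind it (bot.tcp_to_tips is the y of the fingertips in the tool frame, in m); y points along the fingers, z is the direction in which the jaws open and shut, and the axes are right-handed (so a half turn about y gives the same grasp; the last joint's range is limited). The gripper opens to 85 mm and grips with 20 to 120 N. Pads are 22 mm wide; open, the fingers measure 114 mm over their backs; the gripper's body (76 mm by 85 mm) begins 54 mm behind the grasp point. The pads swing forward as they close: fully open they stand 13 mm farther back than shut.
Start: joints at [-1.312, 0.353, 1.633, -0, 1.155, -0.002], TCP at [0.161, -0.604, 0.248] pointing down, gripper open.
Joint ranges: [-2.63, 2.63], [-0.92, 2.1], [0.06, 2.66], [-1.3, 4.44], [0, 2.69], [-3.02, 3.02]. Speed limits (rad/s): [2.22, 2.22, 2.79, 3.14, 3.14, 3.14].

## Interface

Orientations are given as a unit quaternion [x, y, z, w].
In Python, from workcell import bot, hand, kinematics, get_obs, vision, hand_in gives the robot as it stands. The module is installed in compiled form; this text tells all that it offers. Calls block until the motion is done:
- bot.reach(position, orientation): joint-space move of the TCP to a pose.
- bot.servo_line(position, ori=None, velocity=0.15): straight line of the TCP; ori=None keeps the orientation; velocity is the mean speed in m/s.
- bot.goto_joints(angles): joint-space move.
- hand.move_gripper(opening, strength=None): finger opening in m; strength is the grip in N (None keeps the last); returns when the fingers have stopped.
- bot.dwell(seconds).
- kinematics.solve_ik(position, orientation): joint angles nearest the present ones, or None.
- get_obs(): the state.
- vision.read_camera(name): name is "scene" or "top" or "wrist"; returns a dict with "frame" (420x560x3 uint8, red, green, blue), "intrinsics" (3x3 intrinsics, pixels), "dist" ([k1, k2, p1, p2, k3] as OpenCV has them; the pictures are not rectified), "view" (4x4, takes a point from world to camera coordinates). Camera axes: x right, y down, z forward; pixel columns grow to the right and rows downward; lengths in m; the calibration is good to about 2 mm. A picture is of the moment at which its call begins. There is no depth.
A pose or a line that the arm cannot do raises bot.IKError and nothing moves.
- hand_in(): hands the job in, once; it reports no verdict.
The state is a dict: "time_s": time; "joint_pos": joint angles; "joint_vel": joint speeds; "joint_efforts": joint torques, N m; "position": TCP position; "orientation": TCP orientation; "wrist_force": force on the tool from outside, world axes, zero at the start; "ft_torque": the same for the moment, N m; "gripper_width": finger opening in m.
Only numpy, scipy, OpenCV 4.12 (cv2) and the standard library are available. Lean on these libraries where they do the work, as an engineer would, in place of code of your own. Each camera call takes 0.05 s, during which the arm holds its last target.

## Working session

There is one attempt and no reset: what is moved stays moved. The work goes in short steps, each a Python script; the robot and the scene stay as the last script left them, time stands still between calls to the robot, and variables do not carry over. Pictures are saved under pics/ and viewed, and the job is handed in when it is done.

```bash
ls; mkdir -p pics; python3 - <<'E'
from workcell import bot,hand,get_obs,vision
import cv2
o=get_obs();print(o)
for n in ("scene","top","wrist"):
    c=vision.read_camera(n);cv2.imwrite(f"pics/a_{n}.png",c["frame"][:,:,::-1]);print(n,c["intrinsics"].tolist(),c["dist"],c["view"].tolist() if n!="x" else 0)
E
```

```text
pics
{'time_s': 0.0, 'joint_pos': array([-1.31240184e+00,  3.53632960e-01,  1.63414503e+00, -2.08888947e-05,
        1.15519889e+00, -2.40544931e-03]), 'joint_vel': array([-6.41254390e-04,  4.50744886e-04, -1.46319000e-04, -2.15815073e-04,
        3.96429860e-05, -7.28278923e-04]), 'joint_efforts': array([ 3.88947810e-03, -6.05239105e+01, -3.42066908e+01,  3.36583998e-04,
        9.46433516e-03,  6.34487023e-06]), 'position': array([ 0.16103216, -0.60342486,  0.24756649]), 'orientation': array([-0.09201772,  0.7015874 , -0.70061833,  0.09187938]), 'wrist_force': array([0.44254288, 0.85309279, 0.01899004]), 'ft_torque': array([ 0.02151939, -0.02731571, -0.0200512 ]), 'gripper_width': 0.08533143007173398}
scene [[427.7883044072407, 0.0, 281.53391215599106], [0.0, 427.7883044072407, 212.35244521524885], [0.0, 0.0, 1.0]] [-0.00953874  0.          0.          0.          0.        ] [[-0.8657056732275202, 0.5004723038989615, 0.00900890513609261, 0.5051319569230626], [0.3714135609343432, 0.6543203355340003, -0.6587236638080828, -0.13042786933262723], [-0.33556765949023826, -0.5669147833111
[... 283 characters left out ...]
, -0.01018064947769986, -0.01588613839165296], [-0.98002797786816, 0.02466750131214162, -0.19732378714858753, 0.6001371090171772], [0.19751197914332613, 0.005416705025672538, -0.9802855081054453, 1.029449542315656], [0.0, 0.0, 0.0, 1.0]]
wrist [[293.6820641120489, 0.0, 280.7032682583624], [0.0, 293.6820641120489, 209.30913604073353], [0.0, 0.0, 1.0]] [-0.05102205  0.          0.          0.          0.        ] [[0.25786254169781725, -0.9661809967023048, -0.001091421313880555, -0.624892961557677], [-0.9331457101201828, -0.24933835299250492, 0.25897773921958434, -0.03359952522874867], [-0.25049150339571113, -0.06576220296133502, -0.9658826737177919, 0.37842566120209564], [0.0, 0.0, 0.0, 1.0]]
```

View pics/a_top.png

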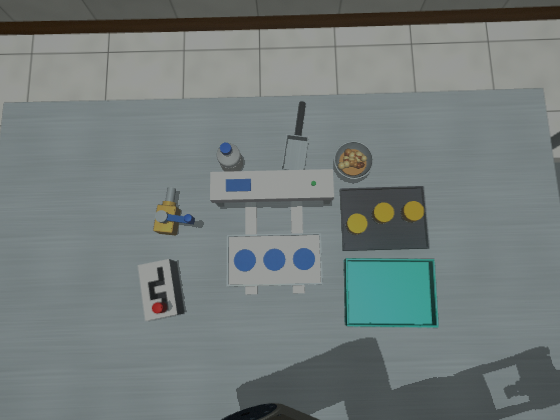

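View pics/a_scene.png

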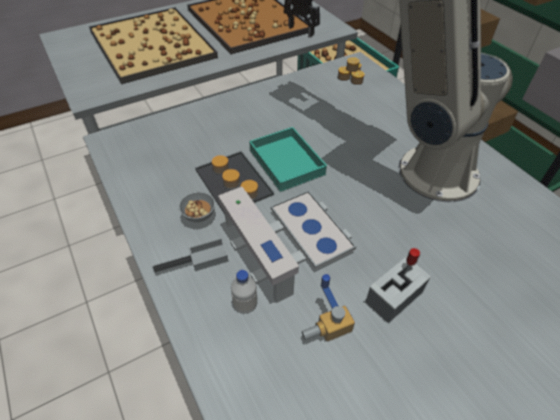

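View pics/a_wrist.png

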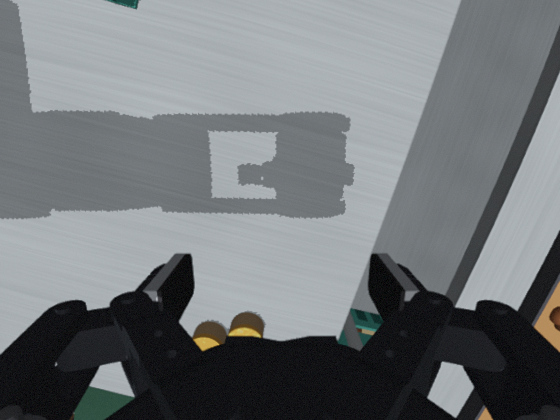

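Top view: valve at (165,218) with its handle to the right, console at (160,290) with the red knob at (158,308), and the shuttle plate at (274,260). The tray holds three tins at (357,223), (384,212) and (414,211), and the crate is at (390,293). Next I'll measure positions.

```bash
cat > h.py <<'E'
from workcell import bot,hand,kinematics,get_obs,vision
import cv2, numpy as np
from scipy.spatial.transform import Rotation as R
def ray(c,px):
    u=cv2.undistortPoints(np.array(px,float).reshape(-1,1,2),np.array(c["intrinsics"]),np.array(c["dist"])).reshape(-1,2)
    V=np.array(c["view"]);d=np.c_[u,np.ones(len(u))]@V[:3,:3]
    return -V[:3,:3].T@V[:3,3],d
def onz(c,px,z):
    o,d=ray(c,px);return o+d*((z-o[2])/d[:,2])[:,None]
def proj(c,P):
    V=np.array(c["view"]);r,_=cv2.Rodrigues(V[:3,:3])
    return cv2.projectPoints(np.array(P,float).reshape(-1,1,3),r,V[:3,3],np.array(c["intrinsics"]),np.array(c["dist"]))[0].reshape(-1,2)
def tri(c1,p1,c2,p2):
    A=[];b=[]
    for c,p in((c1,p1),(c2,p2)):
        o,d=ray(c,p);d=d[0]/np.linalg.norm(d[0]);M=np.eye(3)-np.outer(d,d);A.append(M);b.append(M@o)
    return np.linalg.lstsq(np.vstack(A),np.hstack(b),rcond=None)[0]
def blobs(c,lo,hi,minA=20):
    hsv=cv2.cvtColor(c["frame"],cv2.COLOR_RGB2HSV);m=cv2.inRange(hsv,np.array(lo),np.array(hi))
    n,_,st,ce=cv2.connectedComponentsWithStats(m)
    return [(ce[i].round(1).tolist(),st[i].tolist()) for i in range(1,n) if st[i,4]>=minA],m
def cam(n,name=None,scale=1,crop=None):
    c=vision.read_camera(n)
    if name:
        f=c["frame"][:,:,::-1]
        if crop: f=f[crop[1]:crop[3],crop[0]:crop[2]]
        cv2.imwrite(f"pics/{name}.png",cv2.resize(f,None,fx=scale,fy=scale,interpolation=cv2.INTER_CUBIC))
    return c
E
python3 - <<'E'
from h import *
t=cam("top","b_left",4.5,(130,180,300,310)); s=cam("scene","b_sc",3,(220,180,450,360))
for nm,c in(("top",t),("scene",s)):
    print(nm,'yellow',blobs(c,(15,140,100),(28,255,255))[0])
    print('blue',blobs(c,(108,120,60),(125,255,255))[0])
    print('red',blobs(c,(0,160,70),(8,255,255))[0]); print('turq',blobs(c,(75,100,60),(95,255,255),200)[0])
E
```

```text
top yellow [([413.4, 210.3], [404, 201, 20, 20, 309]), ([383.4, 212.0], [374, 203, 20, 19, 305]), ([356.7, 223.0], [347, 214, 20, 19, 302])]
blue [([225.0, 147.5], [220, 143, 11, 10, 90]), ([238.1, 184.7], [226, 179, 25, 12, 285]), ([181.6, 218.2], [167, 214, 25, 9, 106]), ([273.6, 258.1], [264, 249, 21, 21, 253]), ([301.1, 256.1], [293, 248, 21, 21, 154]), ([244.3, 258.5], [234, 250, 21, 20, 261])]
red [([157.4, 307.5], [152, 303, 11, 10, 88])]
turq [([389.5, 292.3], [344, 258, 94, 70, 6037])]
scene yellow [([224.1, 18.7], [193, 0, 62, 45, 1004]), ([247.1, 4.5], [239, 0, 16, 13, 43]), ([270.1, 16.4], [252, 0, 37, 37, 789]), ([297.7, 23.9], [290, 18, 16, 12, 80]), ([343.5, 70.8], [339, 68, 10, 6, 40]), ([358.9, 74.8], [353, 71, 10, 7, 33]), ([219.5, 161.1], [212, 156, 16, 11, 134]), ([230.3, 175.2], [223, 170, 16, 12, 160]), ([249.5, 185.7], [241, 180, 16, 13, 147])]
blue [([297.3, 208.7], [289, 203, 17, 12, 160]), ([311.2, 226.2], [303, 220, 18, 13, 178]), ([326.4, 245.3], [318, 239, 18, 14, 203]), ([271.2, 250.6], [262, 242, 19, 19, 184]), ([241.8, 275.0], [237, 270, 11, 11, 90]), ([325.6, 277.9], [323, 275, 7, 7, 38]), ([329.7, 296.5], [324, 287, 13, 20, 101])]
red [([414.0, 254.1], [410, 249, 9, 15, 78])]
turq [([379.5, 56.7], [353, 38, 46, 38, 236]), ([288.5, 157.5], [250, 128, 76, 62, 2656])]
```

```bash
sleep 0
```

```text
(no output)
```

View pics/b_left.png

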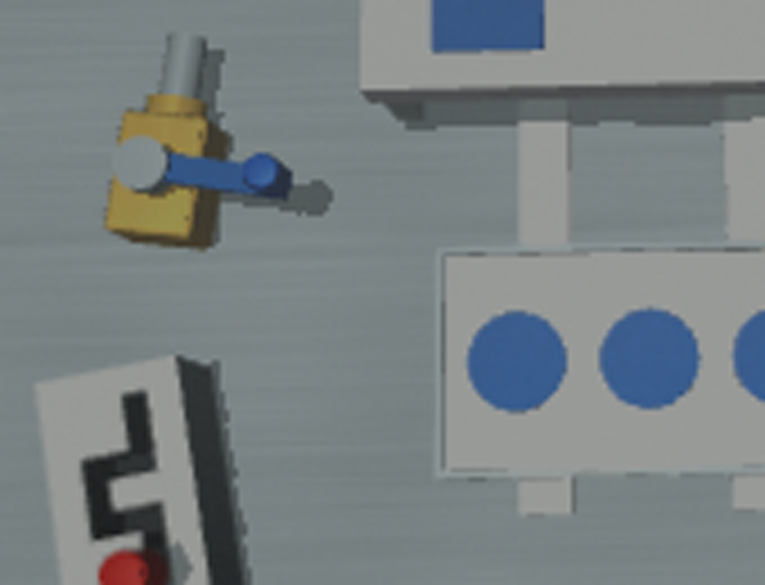

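View pics/b_sc.png

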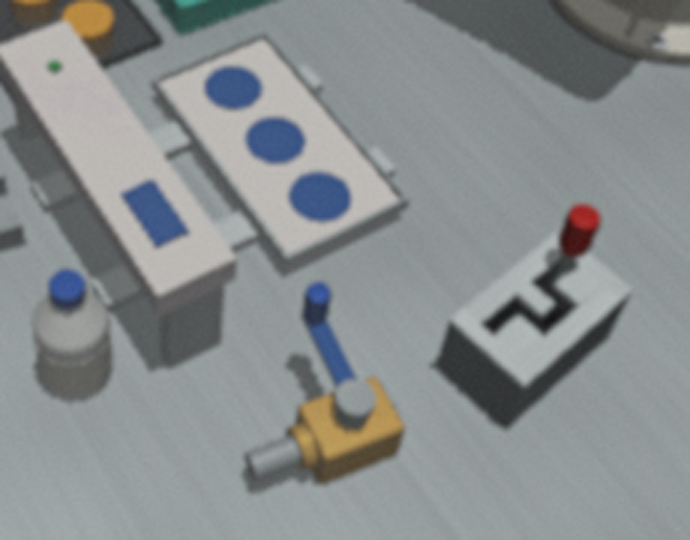

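```bash
python3 - <<'E'
from h import *
t=cam("top","c_con",5,(110,190,220,330)); s=cam("scene")
p=lambda x,y:(130+x/4.5-.5+.1,180+y/4.5-.5+.1)
np.set_printoptions(precision=4,suppress=True)
print('tins top',onz(t,[(413.4,210.3),(383.4,212),(356.7,223)],.04))
print('tins scene',onz(s,[(219.5,161.1),(230.3,175.2),(249.5,185.7)],.04))
print('spots top',onz(t,[(244.3,259.5),(273.6,259),(303,258.5)],.024),onz(t,[p(517,361),p(649,359)],.024))
print('spots scene',onz(s,[(326.4,245.3),(311.2,226.2),(297.3,208.7)],.024))
print('knob top',onz(t,[p(125,567)],.14), 'scene top', onz(s,[(220+582/3-.5,180+217/3-.5)],.14))
print('grip',onz(t,[p(263,170)],.114),onz(s,[(220+318/3-.5,180+291/3-.5)],.114))
print('pivot',onz(t,[p(143,163)],.088),tri(t,p(143,163),s,(220+356/3-.5,180+397/3-.5)))
print('con corners',onz(t,[p(36,385),p(175,355)],.074))
print('con scene',onz(s,[(220+450/3-.5,180+322/3-.5),(220+524/3-.5,180+387/3-.5),(220+630/3-.5,180+290/3-.5)],.074))
b,m=blobs(t,(75,100,60),(95,255,255),200)
cn=max(cv2.findContours(m,0,2)[0],key=cv2.contourArea);r=cv2.minAreaRect(cn);print('crate rect',r);
# crate rim corners
print(onz(t,cv2.boxPoints(r),.042), onz(t,[r[0]],.042))
hsv=cv2.cvtColor(t["frame"],cv2.COLOR_RGB2HSV)
m=cv2.inRange(t["frame"],(40,)*3,(62,)*3);cv2.imwrite("pics/c_tray.png",cv2.resize(t["frame"][170:340,320:450,::-1],None,fx=4,fy=4,interpolation=2))
E
```

```text
tins top [[ 0.6038 -0.3556  0.04  ]
 [ 0.6013 -0.2793  0.04  ]
 [ 0.5746 -0.21    0.04  ]]
tins scene [[ 0.6061 -0.3497  0.04  ]
 [ 0.6041 -0.2756  0.04  ]
 [ 0.574  -0.207   0.04  ]]
spots top [[ 0.4904  0.0775  0.024 ]
 [ 0.4899  0.0031  0.024 ]
 [ 0.4894 -0.0715  0.024 ]] [[0.4896 0.077  0.024 ]
 [0.4889 0.0025 0.024 ]]
spots scene [[ 0.491   0.0797  0.024 ]
 [ 0.4907  0.0038  0.024 ]
 [ 0.4903 -0.0709  0.024 ]]
knob top [[0.3818 0.2593 0.14  ]] scene top [[0.3833 0.2627 0.14  ]]
grip [[0.5852 0.2016 0.114 ]] [[0.5871 0.2045 0.114 ]]
pivot [[0.5959 0.2729 0.088 ]] [0.5981 0.277  0.0754]
con corners [[0.4785 0.3303 0.074 ]
 [0.4927 0.2562 0.074 ]]
con scene [[0.4957 0.2599 0.074 ]
 [0.4821 0.333  0.074 ]
 [0.3521 0.3081 0.074 ]]
crate rect ((390.5162353515625, 292.33355712890625), (93.89371490478516, 68.3128433227539), 0.795723557472229)
[[ 0.323  -0.1627  0.042 ]
 [ 0.4876 -0.1733  0.042 ]
 [ 0.4791 -0.4054  0.042 ]
 [ 0.3155 -0.3876  0.042 ]] [[ 0.3999 -0.2825  0.042 ]]
```

View pics/c_con.png

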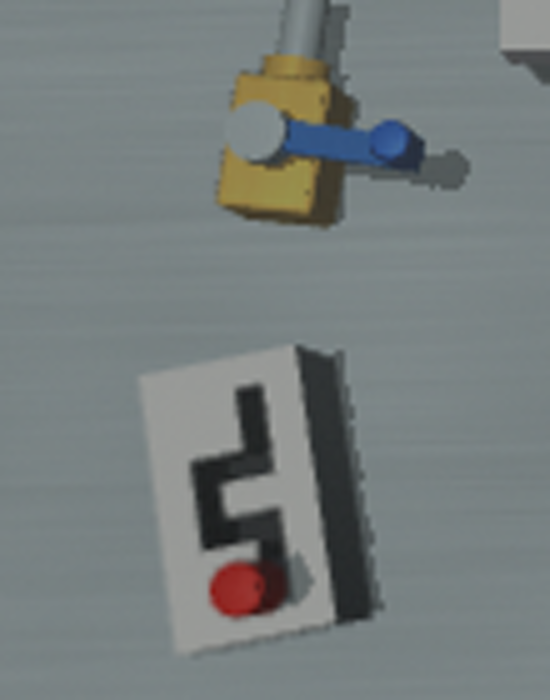

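View pics/c_tray.png

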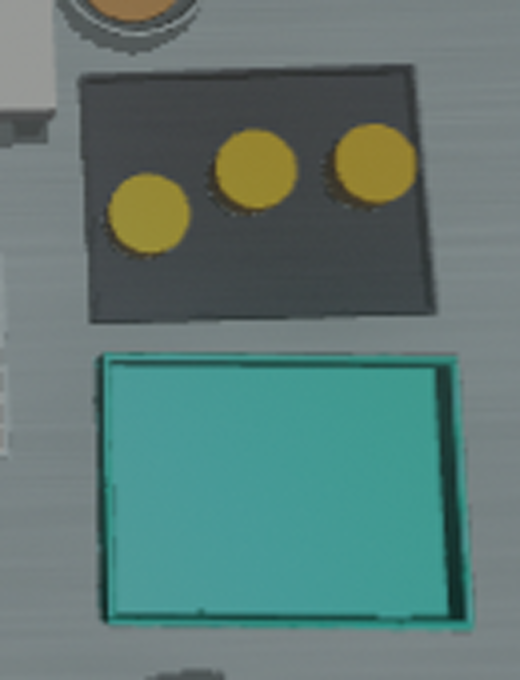

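```bash
cat >> h.py <<'E'
np.set_printoptions(precision=4,suppress=True)
def ori(a):   # jaw axis at world yaw a, tool down
    z=np.array([np.cos(a),np.sin(a),0]);y=np.array([0,0,-1.]);x=np.cross(y,z)
    return R.from_matrix(np.c_[x,y,z]).as_quat()
def best(p,a):
    # choose of a, a+pi the one with smaller |j6|
    c=[]
    for k in(0,np.pi):
        q=kinematics.solve_ik(p,ori(a+k))
        if q is not None:c.append((abs(q[5]),a+k,q))
    c=sorted(c,key=lambda t:t[0]);return c[0][1],c[0][2]
def st(): 
    o=get_obs();print('t %.1f'%o["time_s"],'p',o["position"],'F',o["wrist_force"],'w %.4f'%o["gripper_width"],'j6 %.2f'%o["joint_pos"][5]);return o
E
python3 - <<'E'
from h import *
t=vision.read_camera("top")
p=lambda x,y:(110+x/5-.4,190+y/5-.4)
q=lambda x,y:(320+x/4-.4,170+y/4-.4)
v=onz(t,[p(238,72),p(219,203),p(330,85),p(313,215)],.05);print(v)
for a,b in((0,1),(2,3)): d=v[a]-v[b];print('yaw',np.arctan2(d[1],d[0]),np.linalg.norm(d))
for z in(.075,.08,.085,.09): print(z,onz(t,[p(262,131)],z))
print('gripdir',onz(t,[p(393,138)],.114))
print('tray',onz(t,[q(80,73),q(413,66),q(436,312),q(92,322)],.012))
print('crate',onz(t,[q(105,355),q(457,355),q(470,628),q(103,622)],.042))
print('bar',bot.tcp_to_tips)
for P,a in(((.586,.203,.1),-.145),((.523,.285,.1),-.145-np.pi/2),((.38,.26,.12),.188+np.pi/2),((.6,-.35,.03),0),((.49,.077,.05),0),((.4,-.22,.03),0)):
    for k in(0,np.pi):
        s=kinematics.solve_ik(P,ori(a+k));print(P,round(a+k,2),s)
E
```

```text
[[0.6345 0.2959 0.05  ]
 [0.5672 0.303  0.05  ]
 [0.6266 0.2489 0.05  ]
 [0.5599 0.2556 0.05  ]]
yaw -0.10584153246655897 0.0677047744496199
yaw -0.10051001148228311 0.06701043179812528
0.075 [[0.5985 0.2752 0.075 ]]
0.08 [[0.5975 0.2738 0.08  ]]
0.085 [[0.5965 0.2723 0.085 ]]
0.09 [[0.5955 0.2708 0.09  ]]
gripdir [[0.5856 0.2013 0.114 ]]
tray [[ 0.675  -0.1745  0.012 ]
 [ 0.6739 -0.3938  0.012 ]
 [ 0.5109 -0.3945  0.012 ]
 [ 0.5097 -0.1743  0.012 ]]
crate [[ 0.4855 -0.1777  0.042 ]
 [ 0.4805 -0.3954  0.042 ]
 [ 0.3168 -0.388   0.042 ]
 [ 0.3246 -0.1682  0.042 ]]
bar 0.017
(0.586, 0.203, 0.1) -0.14 [ 0.3311  0.5143  1.7556 -0.      0.8716  0.4761]
(0.586, 0.203, 0.1) 3.0 [ 0.3311  0.5143  1.7556 -0.      0.8716 -2.6655]
(0.523, 0.285, 0.1) -1.72 [ 0.4964  0.4835  1.8114 -0.      0.8467  2.2122]
(0.523, 0.285, 0.1) 1.43 [ 0.4964  0.4835  1.8114 -0.      0.8467 -0.9294]
(0.38, 0.26, 0.12) 1.76 [ 0.5968  0.2795  2.088  -0.      0.7741 -1.162 ]
(0.38, 0.26, 0.12) 4.9 [ 0.5968  0.2795  2.088  -0.      0.7741  1.9796]
(0.6, -0.35, 0.03) 0 [-0.5302  0.6986  1.6024 -0.      0.8405 -0.5302]
(0.6, -0.35, 0.03) 3.14 [-0.5302  0.6986  1.6024 -0.      0.8405  2.6114]
(0.49, 0.077, 0.05) 0 [ 0.1528  0.4478  2.0497 -0.      0.6441  0.1528]
(0.49, 0.077, 0.05) 3.14 [ 0.1528  0.4478  2.0497 -0.      0.6441 -2.9887]
(0.4, -0.22, 0.03) 0 [-0.5061  0.4465  2.1391 -0.      0.556  -0.5061]
(0.4, -0.22, 0.03) 3.14 [-0.5061  0.4465  2.1391 -0.      0.556   2.6355]
```

```bash
python3 - <<'E'
from h import *
piv=np.array([.598,.2765]);r=.075;a0=-1.73
g=piv+r*np.array([np.cos(a0),np.sin(a0)]);print(g)
hand.move_gripper(.05,30)
q=ori(a0+np.pi/2)
bot.reach([g[0],g[1],.22],q);st()
bot.servo_line([g[0],g[1],.103]);st()
hand.move_gripper(.0,25);st()
cam("wrist","d_w");cam("scene","d_s",3,(250,150,450,330))
E
```

```text
[0.5861 0.2024]
t 4.0 p [0.5863 0.2018 0.22  ] F [0.3018 0.219  0.2223] w 0.0498 j6 0.49
t 5.0 p [0.5868 0.2026 0.1038] F [ 0.0937 -0.3284 -0.2775] w 0.0500 j6 0.49
t 5.3 p [0.5866 0.2026 0.104 ] F [-1.7067 -0.1068  6.3732] w 0.0188 j6 0.49
```

View pics/d_s.png

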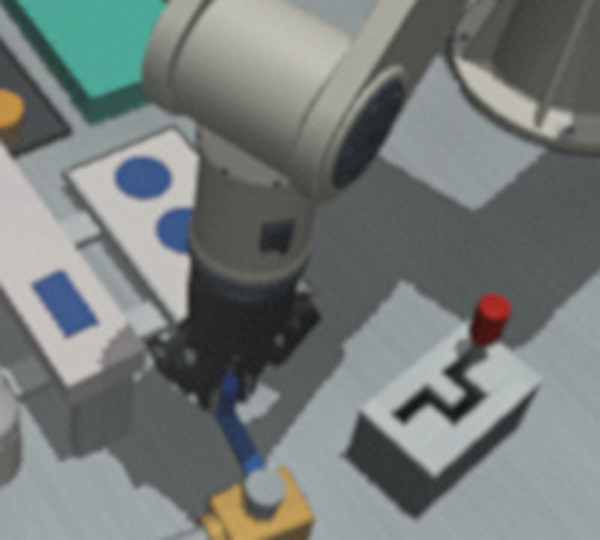

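View pics/d_w.png

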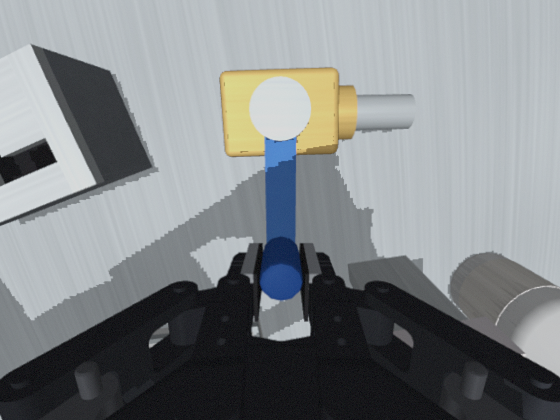

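The grip at (280,268) is between the pads, and the handle runs straight to the pivot at (280,108). Now I'll turn it.

```bash
python3 - <<'E'
from h import *
piv=np.array([.598,.2765]);a0=-1.73;r=.075
for a in np.linspace(a0,-3.245-.06,10)[1:]:
    g=piv+r*np.array([np.cos(a),np.sin(a)])
    bot.servo_line([g[0],g[1],.106],ori(a+np.pi/2),velocity=.08);o=st()
    if np.linalg.norm(o["wrist_force"])>45: print("stop",a);break
cam("wrist","e_w")
E
```

```text
t 5.8 p [0.5723 0.2062 0.1045] F [  2.8573   5.2039 -14.9495] w 0.0185 j6 0.68
t 6.1 p [0.5605 0.2117 0.1045] F [  2.1434   4.6302 -15.5621] w 0.0186 j6 0.87
t 6.4 p [0.5498 0.2191 0.1045] F [  2.8397   4.5375 -16.9944] w 0.0193 j6 1.06
t 6.7 p [0.5406 0.2278 0.1045] F [  3.6164   3.0921 -15.9328] w 0.0190 j6 1.26
t 7.1 p [0.533  0.2384 0.1046] F [  3.9188   3.2112 -16.6084] w 0.0191 j6 1.45
t 7.4 p [0.5272 0.25   0.1046] F [  4.7652   3.059  -19.125 ] w 0.0189 j6 1.65
t 7.7 p [0.5236 0.2624 0.1047] F [  3.696    3.0001 -22.2634] w 0.0189 j6 1.84
t 8.0 p [0.522  0.2748 0.1048] F [  2.517    0.9626 -24.87  ] w 0.0191 j6 2.04
t 8.4 p [0.5228 0.2875 0.105 ] F [  0.7652  -1.7051 -22.473 ] w 0.0189 j6 2.23
```

View pics/e_w.png

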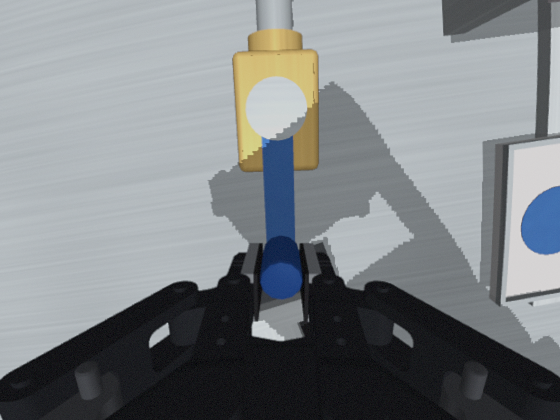

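The handle is nearly in line with the pipe, but I haven't clearly felt the stop yet. I'll push on until it shows up in the force.

```bash
python3 - <<'E'
from h import *
piv=np.array([.598,.2765]);r=.075
for a in -3.305-np.arange(1,8)*.025:
    g=piv+r*np.array([np.cos(a),np.sin(a)])
    bot.servo_line([g[0],g[1],.105],ori(a+np.pi/2),velocity=.05);o=st()
    if o["wrist_force"][1]<-14: print("stop",a);break
hand.move_gripper(.04);bot.dwell(.1);o=st()
bot.servo_line([o["position"][0],o["position"][1],.23],velocity=.25);st()
cam("wrist","f_w");cam("top","f_t",4,(120,180,310,320))
E
```

```text
t 8.7 p [0.5229 0.2878 0.1048] F [ -2.6002 -11.3517 -13.2516] w 0.0190 j6 2.26
t 8.9 p [0.5231 0.2881 0.1048] F [ -2.8519 -19.9253  -9.2513] w 0.0190 j6 2.29
stop -3.355
t 9.3 p [0.5255 0.293  0.1061] F [ 0.3936 -0.1858  0.4837] w 0.0400 j6 2.29
t 10.0 p [0.5251 0.2929 0.2297] F [ 0.0383 -0.1015  0.2786] w 0.0401 j6 2.29
```

View pics/f_w.png

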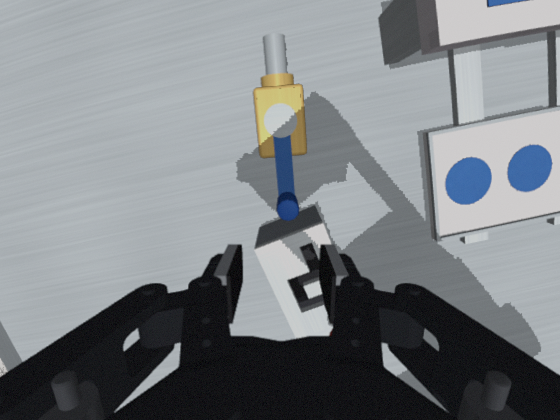

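View pics/f_t.png

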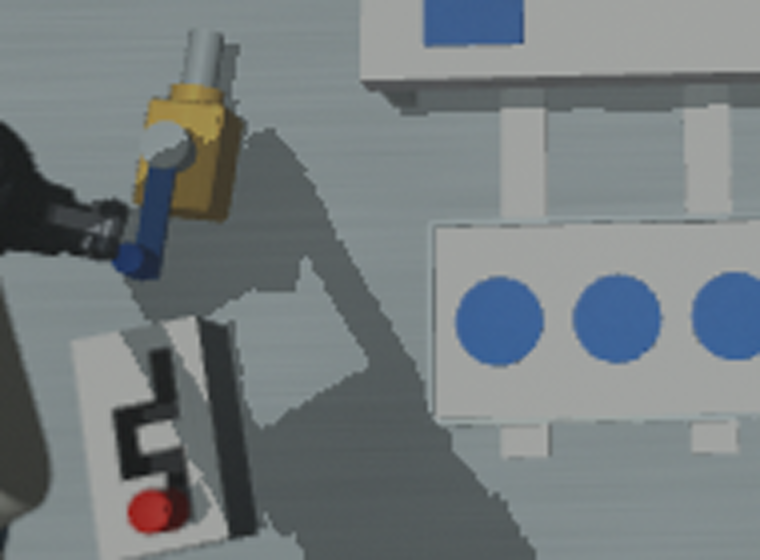

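Valve hit its stop and the handle is in line with the pipe. Now the tins go to the plate.

```bash
cat >> h.py <<'E'
def tins(h,c=None,mn=150):
    c=c or vision.read_camera("top")
    b=[x for x in blobs(c,(15,140,90),(28,255,255),mn)[0] if x[1][2]<26]
    return [(onz(c,[p],h)[0,:2]+[.001,.002]).round(4).tolist()+[s[4]] for p,s in b],c
def pick(x,y,zb,a=0.,hi=.16):
    # zb tin underside height
    hand.move_gripper(.07,40)
    bot.reach([x,y,hi],ori(a)); bot.servo_line([x,y,zb+.027],velocity=.2)
    hand.move_gripper(0.,40);o=st()
    bot.servo_line([x,y,hi],velocity=.25);return get_obs()
def place(x,y,zb,a=0.,hi=.16,up=.16):
    bot.reach([x,y,hi],ori(a)); bot.servo_line([x,y,zb+.04],velocity=.25); bot.servo_line([x,y,zb+.0285],velocity=.05);st()
    hand.move_gripper(.07); bot.servo_line([x,y,up],velocity=.25)
E
python3 - <<'E'
from h import *
T,_=tins(.04);print(T)
T.sort(key=lambda t:-t[1]);x,y,_=T[0]
o=pick(x,y,.004);st()
cam("wrist","g_w");
place(.49,.0785,.024);st()
print(tins(.04)[0],tins(.06)[0]);cam("top","g_t")
E
```

```text
[[0.6045, -0.3535, 311], [0.6023, -0.2771, 304], [0.5756, -0.208, 301]]
t 13.9 p [ 0.5768 -0.2084  0.0327] F [-0.2153  1.3588  6.8742] w 0.0490 j6 -0.35
t 14.6 p [ 0.575  -0.2078  0.1593] F [-0.9556 -0.0772 -1.9681] w 0.0488 j6 -0.35
t 16.7 p [0.4902 0.0786 0.0528] F [-0.0458  0.3238 -0.9448] w 0.0488 j6 0.16
t 17.6 p [0.49   0.0785 0.1604] F [ 0.0387  0.1696 -0.4639] w 0.0702 j6 0.16
[[0.6045, -0.3535, 312], [0.6023, -0.2771, 304]] [[0.6005, -0.3474, 313], [0.5983, -0.2726, 304]]
```

View pics/g_w.png

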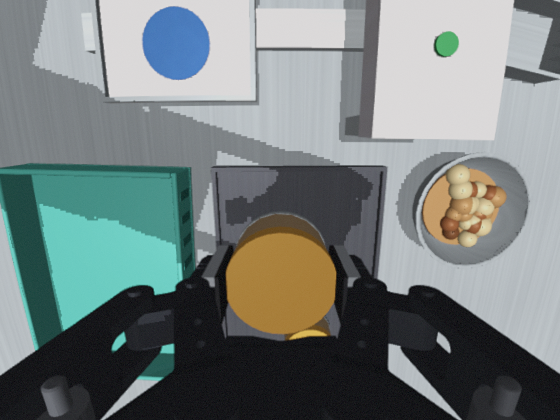

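View pics/g_t.png

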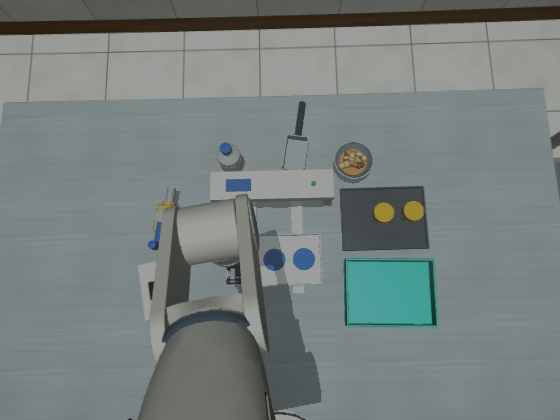

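The first tin was gripped level and released over the left spot. The other two are still at (384,212) and (414,211).

```bash
python3 - <<'E'
from h import *
for n,ys in((0,.0033),(1,-.0715)):
    T,_=tins(.04);T=[t for t in T if t[1]<-.12];print(T)
    T.sort(key=lambda t:-t[1]);x,y,_=T[0]
    o=pick(x,y,.004);print(o["gripper_width"])
    if o["gripper_width"]<.045: print("MISS");break
    place(.49,ys,.024)
# get out of view over the console side, high
bot.reach([.4,.261,.24],ori(.188+np.pi/2));st()
print(tins(.06,mn=60)[0]);cam("top","h_t",4,(130,160,320,300));cam("scene","h_s",3,(180,130,440,320));cam("wrist","h_w")
E
```

```text
[[0.6045, -0.3533, 313], [0.6023, -0.2771, 303]]
t 20.5 p [ 0.6035 -0.2776  0.033 ] F [-0.9096  1.9532  6.8302] w 0.0487 j6 -0.43
0.04896572918557637
t 23.3 p [0.4904 0.0033 0.053 ] F [ 0.7077 -0.4261 -0.4178] w 0.0486 j6 0.00
[[0.6045, -0.3535, 311]]
t 27.0 p [ 0.6057 -0.3541  0.0331] F [-0.234   1.0884  6.5237] w 0.0487 j6 -0.53
0.04877580554774284
t 29.7 p [ 0.4907 -0.0716  0.0531] F [ 1.5441 -0.2228  0.5304] w 0.0492 j6 -0.15
t 32.0 p [0.4    0.2603 0.2392] F [ 0.1885  0.2865 -0.4714] w 0.0702 j6 -1.18
[]
```

View pics/h_t.png

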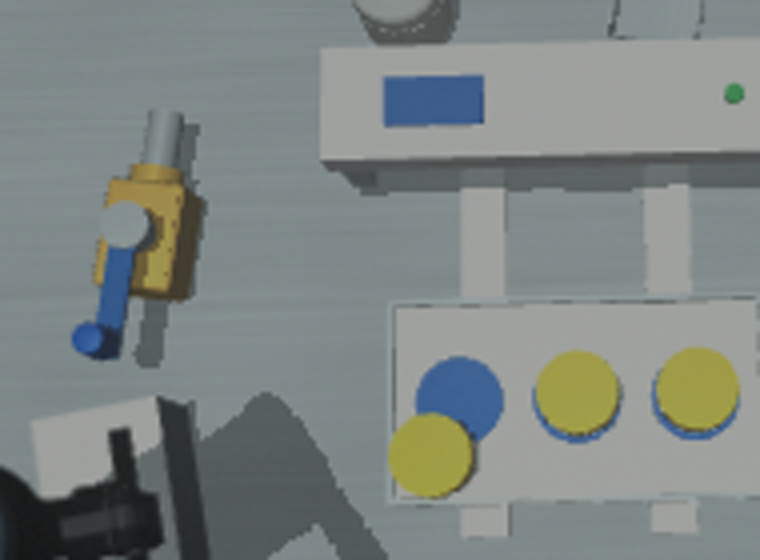

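View pics/h_s.png

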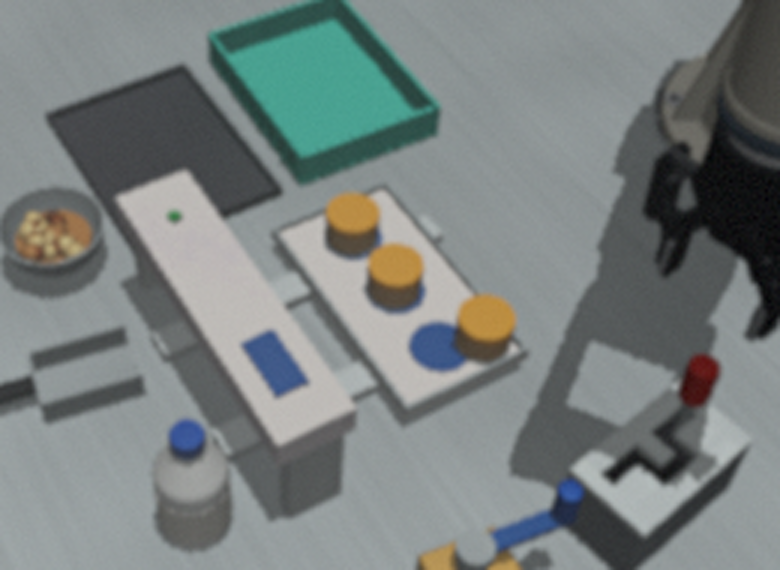

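View pics/h_w.png

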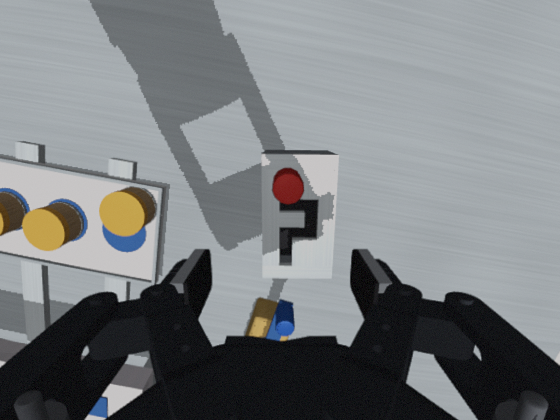

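The disturbance has happened: the left tin is off its spot, near the plate's near-left corner (top crop (430,455)). I'll measure it and put it back.

```bash
python3 - <<'E'
from h import *
t=vision.read_camera("top");s=vision.read_camera("scene")
for c in(t,s):
    b=blobs(c,(15,120,90),(32,255,255),80)[0]
    for p,q in b:
        w=onz(c,[p],.06)[0]
        if .4<w[0]<.56 and -.15<w[1]<.15:print(p,q,w)
E
```

```text
[304.1, 256.6] [295, 247, 19, 20, 308] [ 0.4905 -0.0732  0.06  ]
[274.0, 257.5] [265, 248, 19, 20, 311] [0.4901 0.0008 0.06  ]
[237.3, 273.5] [227, 264, 21, 20, 330] [0.4533 0.091  0.06  ]
[297.1, 201.3] [289, 195, 17, 14, 191] [ 0.4942 -0.0682  0.06  ]
[311.4, 218.7] [303, 212, 18, 15, 207] [0.4939 0.0057 0.06  ]
[341.7, 236.4] [333, 229, 18, 16, 238] [0.4577 0.0963 0.06  ]
```

```bash
python3 - <<'E'
from h import *
o=pick(.455,.0925,.026);print(o["gripper_width"])
place(.49,.0785,.026)
bot.reach([.4,.261,.24],ori(.188+np.pi/2));st()
cam("scene","i_s",3,(180,130,440,320));t=cam("top")
for c in(t,):
    b=blobs(c,(15,120,90),(32,255,255),80)[0]
    for p,q in b: print(p,q,onz(c,[p],.06)[0])
    print([ (p,onz(c,[p],.14)) for p,_ in blobs(c,(0,120,40),(8,255,255))[0]])
E
```

```text
t 34.7 p [0.4563 0.0928 0.0545] F [ 0.5496 -0.5203  5.0461] w 0.0489 j6 0.20
0.04896595202467103
t 36.5 p [0.4902 0.0785 0.0549] F [ 0.0043 -0.8114 -0.2011] w 0.0488 j6 0.16
t 38.6 p [0.3998 0.2605 0.2391] F [ 0.0863  0.536  -0.4806] w 0.0699 j6 -1.18
[353.9, 169.9] [344, 162, 22, 13, 115] [ 0.7088 -0.2072  0.06  ]
[168.1, 214.3] [157, 201, 19, 32, 283] [0.605  0.2645 0.06  ]
[304.1, 256.6] [295, 247, 19, 20, 311] [ 0.4905 -0.0732  0.06  ]
[243.0, 258.5] [233, 249, 21, 20, 317] [0.4895 0.077  0.06  ]
[274.0, 257.5] [265, 248, 19, 20, 312] [0.4901 0.0008 0.06  ]
[([158.9, 307.4], array([[0.3778, 0.2557, 0.14  ]]))]
```

View pics/i_s.png

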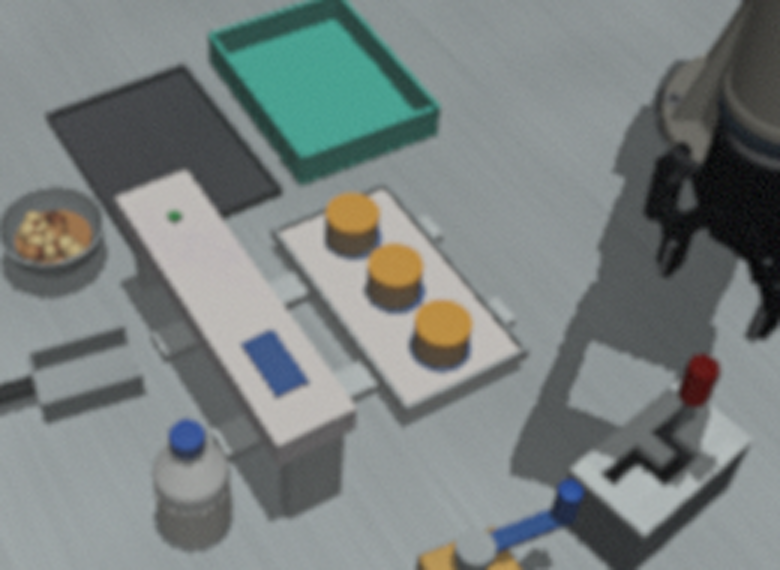

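All three tins are upright on their spots, and the lever knob is at scene crop (700,380). Now the lever.

```bash
python3 - <<'E'
from h import *
a=.188;q=ori(a+np.pi/2)
k=np.array([.3815,.261])
hand.move_gripper(.06,50)
bot.reach([k[0],k[1],.2],q);cam("wrist","j_w0")
bot.servo_line([k[0],k[1],.122],velocity=.2);hand.move_gripper(0,50);bot.dwell(.2);o=st()
cam("wrist","j_w")
E
```

```text
t 40.5 p [0.3825 0.2622 0.1235] F [-1.5602  2.8545  6.3275] w 0.0249 j6 -1.16
```

View pics/j_w.png

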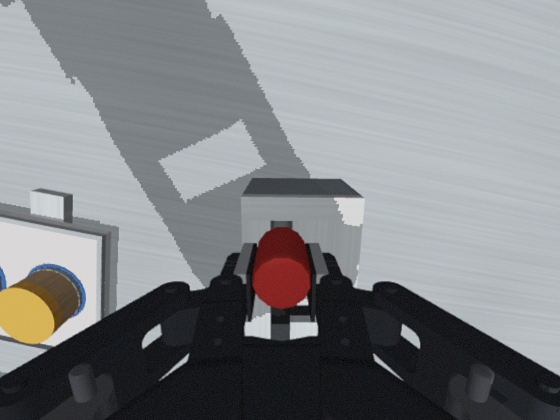

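The knob at (282,268) is held squarely between the pads, so I'll run the gate.

```bash
cat >> h.py <<'E'
LA=.188
def seg(k0,run,sh,v=.04):
    c,s=np.cos(LA),np.sin(LA)
    bot.servo_line([k0[0]+c*run-s*sh,k0[1]+s*run+c*sh,.122],velocity=v)
    bot.dwell(.1);o=st();d=o["position"][:2]-k0
    F=o["wrist_force"];print('   run %.4f sh %.4f | F run %.1f sh %.1f'%(c*d[0]+s*d[1],-s*d[0]+c*d[1],c*F[0]+s*F[1],-s*F[0]+c*F[1]))
    return o
E
python3 - <<'E'
from h import *
k0=np.array([.3825,.262])
for i,(r,s) in enumerate(((.015,0),(.0305,0),(.0305,.013),(.0305,.0265))):
    o=seg(k0,r,s)
    if np.linalg.norm(o["wrist_force"][:2])>40: print("STOP");break
cam("wrist","k_w");cam("top","k_t",4,(130,160,320,320))
E
```

```text
t 41.2 p [0.3987 0.2656 0.1235] F [ 0.7363 -0.1998  7.6613] w 0.0248 j6 -1.17
   run 0.0166 sh 0.0005 | F run 0.7 sh -0.3
t 41.9 p [0.4136 0.2683 0.1235] F [0.7512 0.1733 8.0307] w 0.0250 j6 -1.19
   run 0.0318 sh 0.0004 | F run 0.8 sh 0.0
t 42.4 p [0.4112 0.2815 0.1235] F [0.1541 1.5195 6.5604] w 0.0248 j6 -1.16
   run 0.0319 sh 0.0138 | F run 0.4 sh 1.5
t 43.0 p [0.4086 0.2938 0.1234] F [ 2.1487 -3.8545  8.6626] w 0.0245 j6 -1.14
   run 0.0316 sh 0.0264 | F run 1.4 sh -4.2
```

View pics/k_w.png

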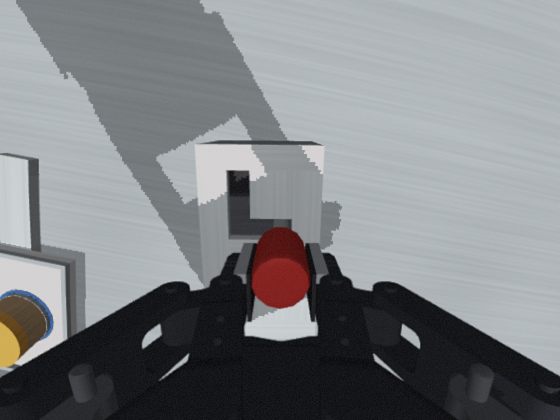

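View pics/k_t.png

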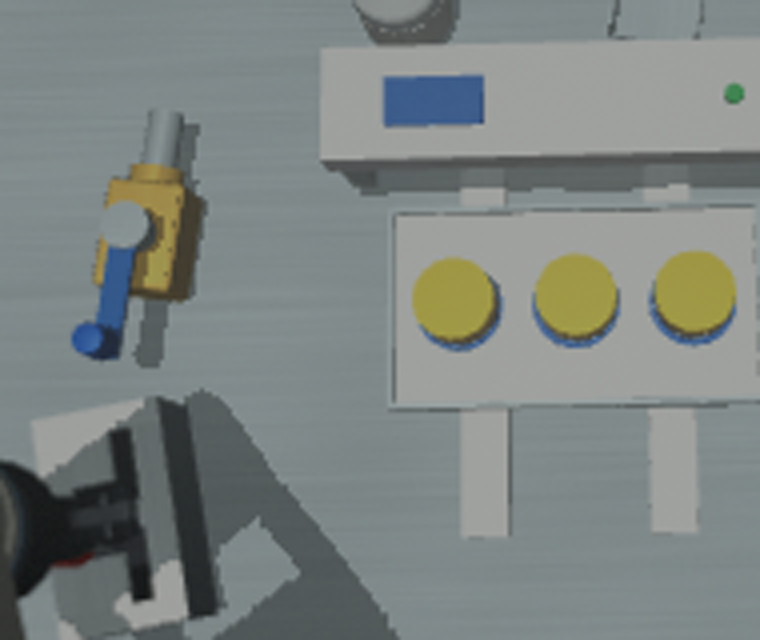

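The plate has moved and the lever is in the second lane. I'll continue.

```bash
python3 - <<'E'
from h import *
k0=np.array([.3825,.262])
for i,(r,s) in enumerate(((.045,.026),(.0602,.0255),(.0602,.013),(.0602,-.0005),(.075,0),(.089,0),(.091,0),(.092,0),(.0935,0))):
    o=seg(k0,r,s)
    f=np.linalg.norm(o["wrist_force"][:2])
    if f>30 or (r>.0895 and f>12): print("STOP");break
bot.dwell(.3)
cam("wrist","l_w");cam("top","l_t",4,(130,140,320,290));cam("scene","l_s",3,(180,130,440,320))
bot.dwell(2.2);st()
E
```

```text
t 43.7 p [0.4232 0.2963 0.1235] F [ 1.6487 -1.1729  6.3868] w 0.0248 j6 -1.15
   run 0.0464 sh 0.0261 | F run 1.4 sh -1.5
t 44.4 p [0.4383 0.2989 0.1235] F [ 1.415  -0.7527  5.1035] w 0.0249 j6 -1.16
   run 0.0617 sh 0.0258 | F run 1.2 sh -1.0
t 44.9 p [0.4405 0.2865 0.1235] F [ 0.7179 -1.5206  6.6688] w 0.0248 j6 -1.18
   run 0.0616 sh 0.0133 | F run 0.4 sh -1.6
t 45.5 p [0.4429 0.2732 0.1235] F [ 0.3255 -0.3222  6.4429] w 0.0252 j6 -1.21
   run 0.0614 sh -0.0003 | F run 0.3 sh -0.4
t 46.1 p [0.4576 0.2766 0.1236] F [ 1.816  -0.6645  6.0331] w 0.0247 j6 -1.22
   run 0.0765 sh 0.0003 | F run 1.7 sh -1.0
t 46.7 p [0.4706 0.279  0.1235] F [-0.6294 -1.9555  8.5609] w 0.0246 j6 -1.23
   run 0.0898 sh 0.0002 | F run -1.0 sh -1.8
t 47.1 p [0.4711 0.279  0.1234] F [-7.1911 -1.9135 13.3907] w 0.0250 j6 -1.23
   run 0.0902 sh 0.0002 | F run -7.4 sh -0.5
t 47.4 p [0.4713 0.2791 0.1234] F [-10.5682  -0.9379  15.9079] w 0.0246 j6 -1.23
   run 0.0904 sh 0.0002 | F run -10.6 sh 1.1
t 47.8 p [0.4717 0.2791 0.1233] F [-15.7163  -1.4135  19.9167] w 0.0248 j6 -1.23
   run 0.0908 sh 0.0001 | F run -15.7 sh 1.5
STOP
t 50.4 p [0.4717 0.279  0.1233] F [-14.9179  -3.1816  18.959 ] w 0.0246 j6 -1.23
```

View pics/l_t.png

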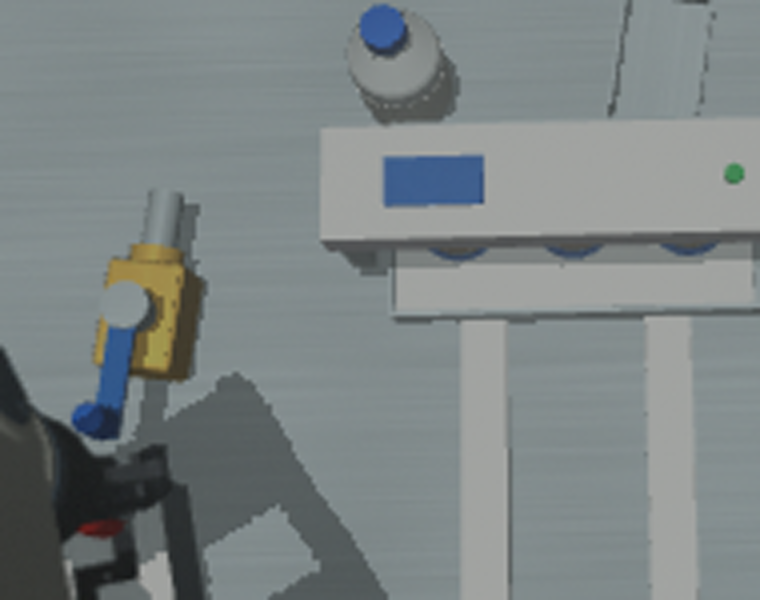

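View pics/l_s.png

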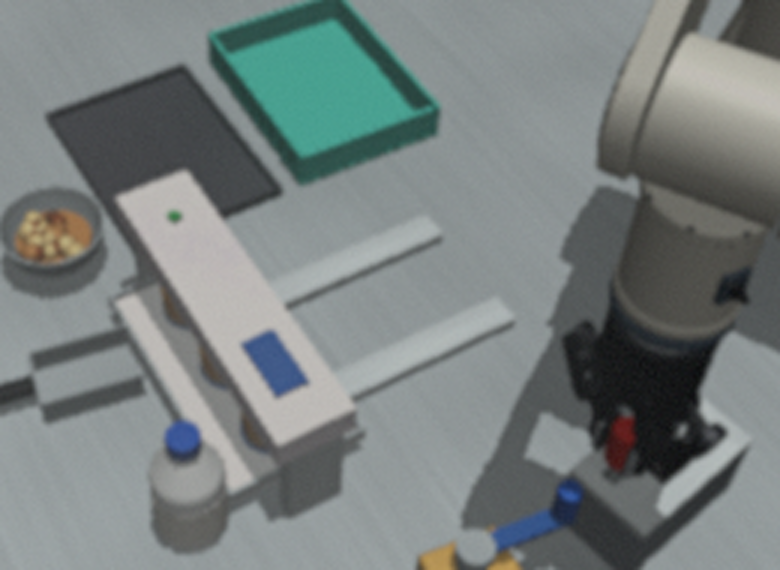

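View pics/l_w.png

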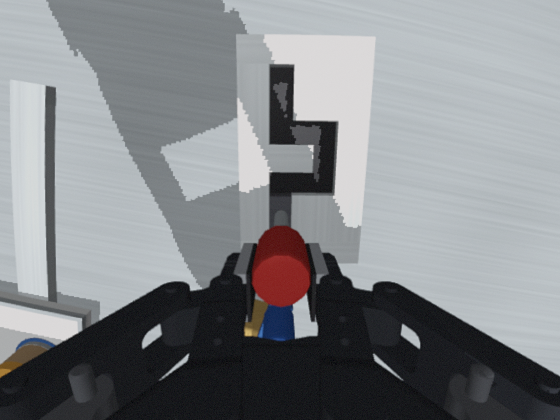

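The lever is at the far-end stop with the tins under the head, and I held it there over 2.5 s. The bottle may have shifted slightly, so I'll check that.

```bash
python3 - <<'E'
from h import *
o=get_obs();print(o["time_s"])
t=vision.read_camera("top");s=cam("scene","m_s",6,(200,220,330,320))
import cv2
a=cv2.imread("pics/a_scene.png")[:,:,::-1].copy();at=cv2.imread("pics/a_top.png")[:,:,::-1].copy()
for f in(a,s["frame"],at,t["frame"]): print([x for x in blobs({"frame":f},(108,120,60),(125,255,255))[0] if (230<x[0][0]<250 and 265<x[0][1]<285) or (215<x[0][0]<235 and 135<x[0][1]<160)])
cv2.imwrite("pics/m_a.png",cv2.resize(a[220:320,200:330,::-1],None,fx=6,fy=6,interpolation=2))
print('cap',tri(t,(225,147.5),s,(241.8,275)))
E
```

```text
50.4333
[([241.9, 275.2], [237, 271, 11, 10, 88])]
[([240.4, 275.6], [236, 271, 10, 10, 84])]
[([225.0, 147.5], [220, 143, 11, 10, 90])]
[([225.0, 146.2], [220, 141, 11, 11, 93])]
cap [0.7536 0.1129 0.125 ]
```

View pics/m_s.png

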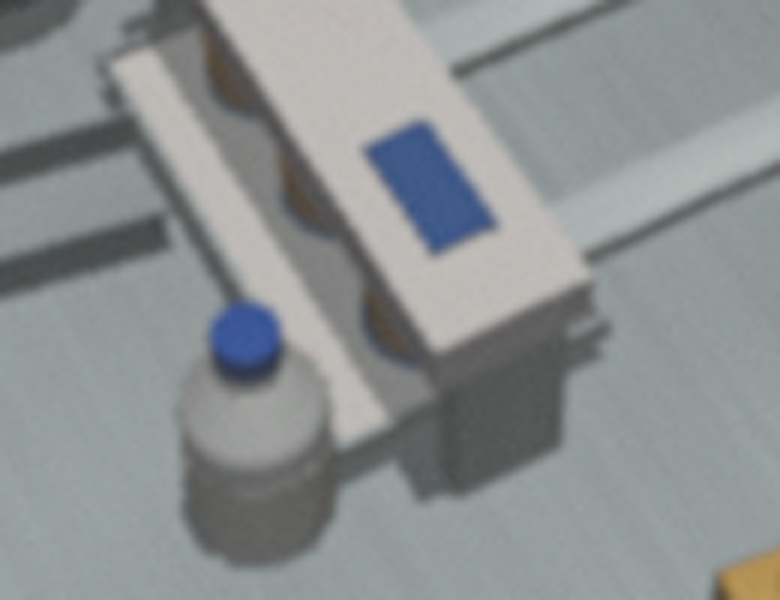

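The plate's far edge touched the bottle and nudged it about 3 mm. It's still upright, and full plate travel makes that contact unavoidable. Taking the lever back.

```bash
python3 - <<'E'
from h import *
k0=np.array([.3825,.262])
ok=True
for i,(r,s) in enumerate(((.075,0),(.0590,0),(.0590,.013),(.0590,.0262),(.045,.026),(.0292,.026),(.0292,.013),(.0292,-.0003),(.015,0),(0,0),(-.002,0),(-.0035,0),(-.005,0))):
    o=seg(k0,r,s)
    f=np.linalg.norm(o["wrist_force"][:2])
    if f>30 or (r<=0 and f>14): print("STOP",r,s);break
cam("wrist","n_w");cam("top","n_t",4,(130,160,320,320));cam("scene","n_s",3,(180,130,440,320))
E
```

```text
t 51.2 p [0.4565 0.2766 0.1234] F [-2.1522  0.1665 12.2808] w 0.0249 j6 -1.22
   run 0.0754 sh 0.0005 | F run -2.1 sh 0.6
t 51.9 p [0.4409 0.2736 0.1234] F [-2.0571  0.0323 11.8387] w 0.0248 j6 -1.21
   run 0.0595 sh 0.0005 | F run -2.0 sh 0.4
t 52.5 p [0.4385 0.2865 0.1234] F [-1.0155  1.001  11.7691] w 0.0248 j6 -1.18
   run 0.0596 sh 0.0136 | F run -0.8 sh 1.2
t 53.0 p [0.4363 0.2988 0.1234] F [ 0.89   -3.4242 12.0644] w 0.0249 j6 -1.16
   run 0.0597 sh 0.0261 | F run 0.2 sh -3.5
t 53.6 p [0.4222 0.2961 0.1234] F [-0.7248 -2.302  13.9522] w 0.0247 j6 -1.15
   run 0.0453 sh 0.0261 | F run -1.1 sh -2.1
t 54.3 p [0.4067 0.2933 0.1234] F [-0.4934 -1.986  14.2865] w 0.0242 j6 -1.14
   run 0.0296 sh 0.0262 | F run -0.9 sh -1.9
t 54.9 p [0.4093 0.2806 0.1234] F [-1.3116 -1.8254 13.0503] w 0.0247 j6 -1.16
   run 0.0298 sh 0.0132 | F run -1.6 sh -1.5
t 55.5 p [0.4118 0.2676 0.1234] F [-0.6037 -0.7518 13.2789] w 0.0250 j6 -1.19
   run 0.0299 sh 0.0000 | F run -0.7 sh -0.6
t 56.1 p [0.3977 0.2654 0.1234] F [-1.6319  0.3749 13.1834] w 0.0250 j6 -1.17
   run 0.0156 sh 0.0005 | F run -1.5 sh 0.7
t 56.7 p [0.383  0.2627 0.1234] F [-1.844   0.5683 14.0077] w 0.0252 j6 -1.16
   run 0.0006 sh 0.0006 | F run -1.7 sh 0.9
t 57.0 p [0.3819 0.2626 0.1234] F [ 1.3721  0.3479 10.424 ] w 0.0248 j6 -1.16
   run -0.0005 sh 0.0007 | F run 1.4 sh 0.1
t 57.4 p [0.3816 0.2626 0.1235] F [7.2025 0.1313 5.3686] w 0.0247 j6 -1.16
   run -0.0008 sh 0.0008 | F run 7.1 sh -1.2
t 57.7 p [0.3812 0.2628 0.1236] F [11.074   0.5848  0.5407] w 0.0248 j6 -1.16
   run -0.0012 sh 0.0010 | F run 11.0 sh -1.5
```

View pics/n_w.png

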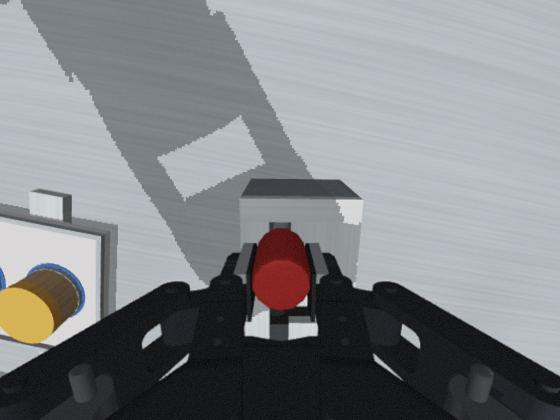

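View pics/n_s.png

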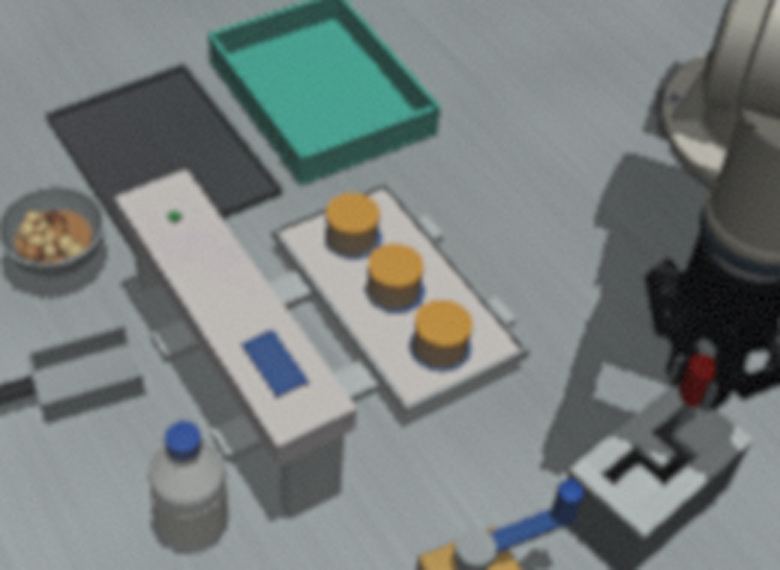

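The lever is back against its park stop with the tins still standing. Releasing it and moving the tins to the crate.

```bash
python3 - <<'E'
from h import *
hand.move_gripper(.06,40);o=st();p=o["position"]
bot.servo_line([p[0],p[1],.22],velocity=.25)
t=vision.read_camera("top")
print([(x,onz(t,[x[0]],.14)) for x in blobs(t,(0,120,40),(8,255,255))[0]])
for yc in(-.346,-.281,-.216):
    T,_=tins(.06);T=[q for q in T if .4<q[0]<.56 and -.13<q[1]<.13];print(T)
    T.sort(key=lambda q:q[1]);x,y,_=T[0]
    o=pick(x,y,.024);print(o["gripper_width"])
    if o["gripper_width"]<.045: print("MISS");break
    place(.401,yc,.006);
    # left aside view for remaining tins
    if yc>-.3 and False: pass
cam("top","o_t");cam("scene","o_s",3,(180,110,440,300))
E
```

```text
t 58.3 p [0.3772 0.2609 0.1219] F [ 0.1142  0.382  -0.2933] w 0.0601 j6 -1.16
[]
[]Traceback (most recent call last):
  File "<stdin>", line 8, in <module>
IndexError: list index out of range
```

The lids on the plate read a bit more yellow, so I'm widening the colour mask.

```bash
sed -i 's/(15,140,90),(28,255,255),mn/(15,120,90),(32,255,255),mn/' h.py; python3 - <<'E'
from h import *
for yc in(-.346,-.281,-.216):
    T,_=tins(.06);T=[q for q in T if .4<q[0]<.56 and -.13<q[1]<.13];print(T)
    T.sort(key=lambda q:q[1]);x,y,_=T[0]
    o=pick(x,y,.024);print(o["gripper_width"])
    if o["gripper_width"]<.045: print("MISS");break
    place(.401,yc,.006)
bot.reach([.45,.2,.25],ori(0))
cam("top","o_t");cam("scene","o_s",3,(180,110,440,300));t,_=tins(.041);print(t);st()
t=vision.read_camera("top");print([(x,onz(t,[x[0]],.14)) for x in blobs(t,(0,120,40),(8,255,255))[0]])
E
```

```text
[[0.4915, -0.0712, 311], [0.4905, 0.0787, 319], [0.4911, 0.0028, 312]]
t 61.6 p [ 0.4928 -0.0712  0.0526] F [-0.1518  0.9069  4.6342] w 0.0487 j6 -0.15
0.04898376199340732
t 64.3 p [ 0.4011 -0.3461  0.0348] F [ 0.871  -0.0074 -0.9827] w 0.0485 j6 -0.71
[[0.491, 0.079, 314], [0.4914, 0.0028, 310]]
t 67.9 p [0.4927 0.0027 0.0525] F [-0.0011 -1.1428  8.2489] w 0.0488 j6 0.00
0.048918148874171626
t 70.7 p [ 0.4011 -0.2811  0.0348] F [ 0.2474 -0.3735 -0.5778] w 0.0489 j6 -0.61
[[0.4917, 0.079, 318]]
t 74.3 p [0.4929 0.079  0.0525] F [-1.0894 -1.6407  6.1054] w 0.0484 j6 0.16
0.04871952524137178
t 77.0 p [ 0.4011 -0.2161  0.0347] F [ 0.1983  0.6663 -0.2825] w 0.0488 j6 -0.50
[[0.6112, 0.2717, 291], [0.402, -0.215, 330], [0.4018, -0.2795, 327], [0.4018, -0.3451, 336]]
t 79.8 p [0.4502 0.1991 0.2497] F [-0.2212 -0.1267 -0.1974] w 0.0699 j6 0.41
[]
```

View pics/o_s.png

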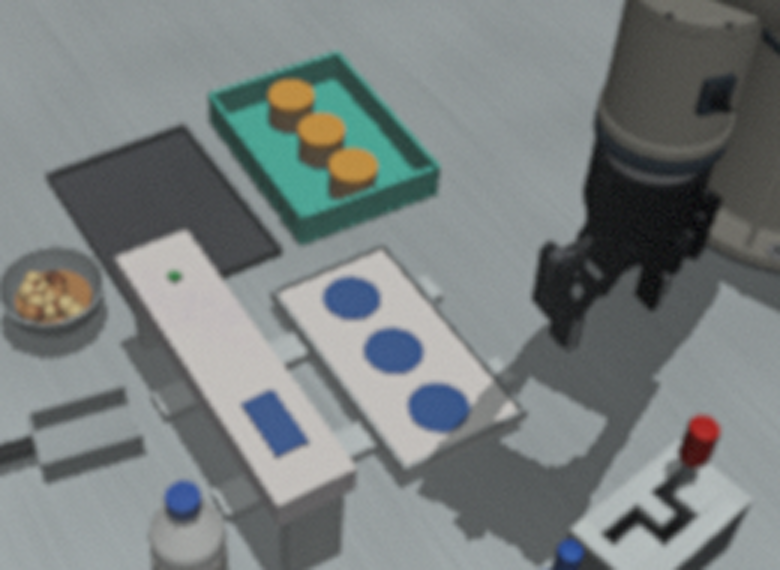

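View pics/o_t.png

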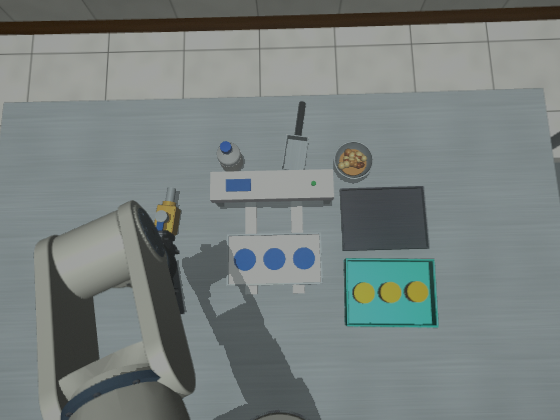

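All three tins are upright in the crate, at top-view (363,293), (390,292) and (417,291). Now I'll shut the valve.

```bash
python3 - <<'E'
from h import *
piv=np.array([.598,.2765]);r=.075;a0=-3.275
P=lambda a:piv+r*np.array([np.cos(a),np.sin(a)])
g=P(a0);hand.move_gripper(.05,25)
bot.reach([*g,.22],ori(a0+np.pi/2));st()
bot.servo_line([*g,.105],velocity=.2);st()
hand.move_gripper(0,25);o=st()
if o["gripper_width"]>.014:
  for a in list(np.linspace(a0,-1.75,10)[1:])+list(-1.75+np.arange(1,9)*.03):
    bot.servo_line([*P(a),.106],ori(a+np.pi/2),velocity=.08 if a<-1.76 else .05);o=st();F=o["wrist_force"]
    tang=F@np.array([-np.sin(a),np.cos(a),0]);print('  a %.3f tang %.1f'%(a,tang))
    if tang<-18 or abs(tang)>35: print("stop");break
cam("wrist","p_w")
E
```

```text
t 81.7 p [0.5235 0.2864 0.22  ] F [ 0.2155 -0.2175  0.5311] w 0.0498 j6 2.20
t 82.5 p [0.5242 0.2867 0.1058] F [-0.4624 -0.0747  0.4068] w 0.0501 j6 2.20
t 82.8 p [0.5244 0.2869 0.1064] F [-1.4627 -0.1837  6.5597] w 0.0190 j6 2.20
t 83.1 p [0.524  0.2739 0.1066] F [ 4.2415 -0.3936 -2.1979] w 0.0192 j6 2.02
  a -3.106 tang 0.5
t 83.5 p [0.5256 0.2617 0.1065] F [ 5.1476  1.0512 -0.3536] w 0.0189 j6 1.83
  a -2.936 tang 0.0
t 83.8 p [0.5293 0.2497 0.1065] F [ 4.5867  2.014  -1.0422] w 0.0191 j6 1.64
  a -2.767 tang -0.2
t 84.1 p [0.535  0.2385 0.1065] F [ 4.9944  2.6285 -0.3255] w 0.0191 j6 1.45
  a -2.597 tang 0.3
t 84.4 p [0.5425 0.2284 0.1066] F [ 5.2135  3.4106 -0.6577] w 0.0190 j6 1.26
  a -2.428 tang 0.8
t 84.7 p [0.5515 0.2197 0.1066] F [ 3.8078  3.7276 -0.7825] w 0.0193 j6 1.07
  a -2.258 tang 0.6
t 85.0 p [0.5619 0.2127 0.1065] F [ 3.7304  5.2771 -0.3518] w 0.0187 j6 0.88
  a -2.089 tang 0.6
t 85.4 p [0.5733 0.2076 0.1065] F [3.502  6.0195 0.8705] w 0.0188 j6 0.69
  a -1.919 tang 1.2
t 85.8 p [0.5853 0.2044 0.1065] F [2.9656 5.6053 0.8261] w 0.0191 j6 0.51
  a -1.750 tang 1.9
t 86.0 p [0.5873 0.204  0.1065] F [1.6124 5.4273 1.1548] w 0.0188 j6 0.48
  a -1.720 tang 0.8
t 86.3 p [0.5888 0.2038 0.1065] F [-0.4216  6.0679  2.4035] w 0.0192 j6 0.45
  a -1.690 tang -1.1
t 86.5 p [0.589  0.204  0.1063] F [-8.6879 10.4203  7.9054] w 0.0187 j6 0.42
  a -1.660 tang -9.6
t 86.8 p [0.5892 0.2042 0.1062] F [-16.5876  12.6336  13.7894] w 0.0192 j6 0.39
  a -1.630 tang -17.3
t 87.0 p [0.5893 0.2045 0.106 ] F [-24.944   16.1085  19.3893] w 0.0188 j6 0.36
  a -1.600 tang -25.4
stop
```

View pics/p_w.png

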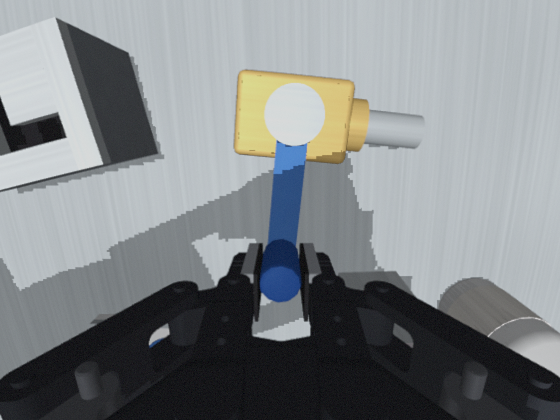

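Clear force at the shut stop, and the travel between stops is about 1.58 rad. Releasing and doing the final check.

```bash
python3 - <<'E'
from h import *
o=get_obs();p=o["position"];bot.servo_line([p[0]-.0005,p[1],.106],velocity=.05)
hand.move_gripper(.05);p=st()["position"]
bot.servo_line([p[0],p[1],.23],velocity=.25);cam("wrist","q_w")
bot.reach([.42,0.0,.35],ori(0));bot.reach([.2,-.5,.3],ori(0));bot.dwell(.5);st()
t=cam("top","q_t",4,(130,180,320,330));s=cam("scene","q_s",2.2,(170,100,460,360));cam("top","q_t2")
print(tins(.041,t)[0])
print('knob',[(x,onz(t,[x[0]],.14)) for x in blobs(t,(0,160,70),(8,255,255))[0]])
print('blue',[x for x in blobs(t,(108,120,60),(125,255,255))[0]])
E
```

```text
t 87.8 p [0.5888 0.2043 0.1057] F [-0.4143 -0.011  -1.1736] w 0.0503 j6 0.36
t 92.0 p [ 0.2001 -0.5     0.3   ] F [-0.2376  0.1017 -0.0023] w 0.0499 j6 -1.19
[[0.6291, 0.2748, 163], [0.5781, 0.2828, 178], [0.402, -0.2147, 330], [0.402, -0.2795, 328], [0.4018, -0.3451, 336]]
knob [(([156.9, 307.2], [152, 302, 11, 11, 87]), array([[0.3783, 0.2602, 0.14  ]]))]
blue [([225.0, 146.2], [220, 141, 11, 11, 93]), ([238.1, 184.7], [226, 179, 25, 12, 285]), ([180.7, 217.2], [167, 213, 25, 9, 117]), ([244.1, 258.1], [234, 249, 21, 21, 263]), ([273.8, 257.7], [264, 248, 21, 22, 267]), ([299.4, 254.3], [293, 248, 15, 15, 110])]
```

View pics/q_t.png

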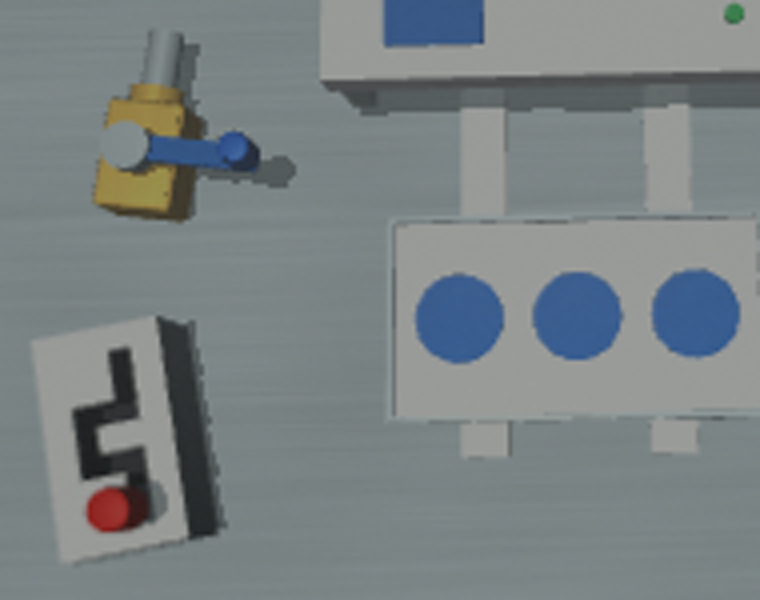

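View pics/q_s.png

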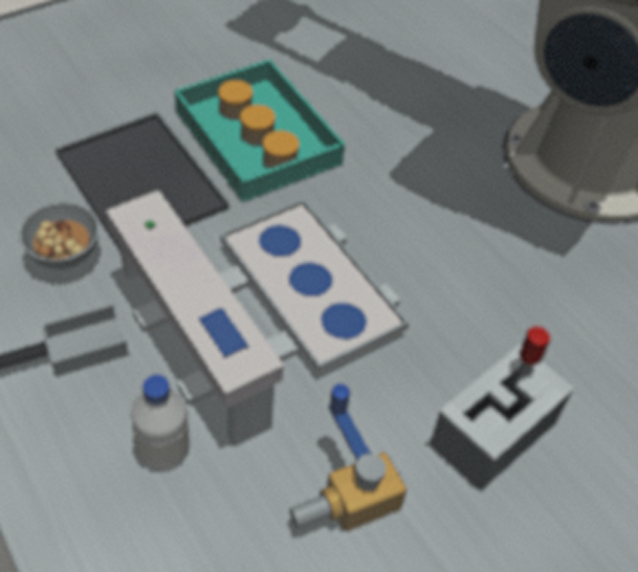

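View pics/q_w.png

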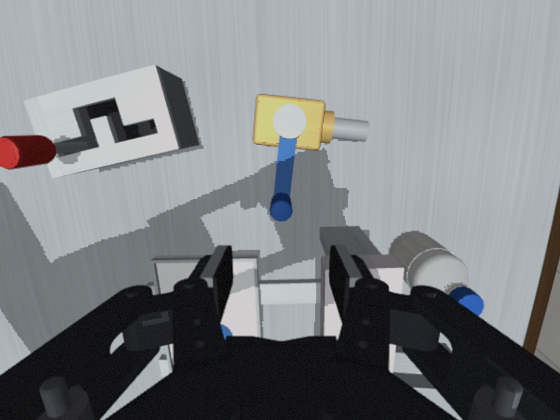

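The final pictures show the lever at park, the plate home, the handle square to the pipe and the tins upright in the crate. Handing in.

```bash
python3 -c "
from workcell import hand_in;print(hand_in())"
```

```text
the job is handed in; nothing more can be done
None
```

The batch is coded and handed in at about 92 s, but the bottle did not stay exactly where it was. At full travel the plate's far edge touched it and nudged it about 3 mm away (about 1.3 pixels in both views). It is still upright, and I did not push it back. The bowl and scoop looked unmoved by eye.

- **Valve and lever order:** I opened the valve to its stop (about 20 N against it) before the lever left park. It stayed open until the lever was back in park.
- **Coding run:** All three tins stood upright on the plate. I took the lever through the gate to the far-end stop and held it there over 2.5 s, with the tins visible under the coding head. I then brought it back against the park stop.
- **Knocked tin:** One tin was knocked into the plate's near-left corner after I placed it. I moved it back to its spot before touching the lever.
- **Finish:** All three tins stand upright in the crate, about 65 mm apart. I turned the valve back to its shut stop (about 25 N); the travel between the two stops was about 1.58 rad.

**Last checks:** The final top and scene pictures show the valve handle square to the pipe, the plate home and the three tins upright in the crate. The lever knob is within about 1 mm of where it started. The two fixed cameras disagreed by 2–5 mm, so I used intermediate positions and let the gripper and the stops take up the difference.

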